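# Fit the guide bushing and hold the guide rod in the bracket

### The job

Stand the loose headed bushing, shank down, fully home in the hole of the guide bracket's upper arm and let go of it. Then take the longest of the three rods from the rack, thread it nose down through that bushing and on through the bushing in the lower arm, and finish still holding it there, upright and still, with its nose sticking out below the lower bushing but hanging clear of the bracket's base plate. Leave the other rods and the other things on the bench where they are.

Things in the scene. Friction and masses are not known exactly. Their poses are not given: they have to be found in the camera images.
- bracket: Aluminium guide bracket, fixed. Origin: on the common vertical axis of its two holes, at bench level; z up, x away from its column. Base plate 12 mm high, 90 mm wide, x from -90 to +35 mm; column 56 mm wide at x -76 to -50 mm, 116 mm high; two level arms 56 mm wide reach from it to x = +26 mm, upper arm at heights 100 to 116 mm, lower arm 46 to 60 mm.
- upper_hole (a point): Centre of the plain through hole in the upper arm, at the arm's top face (116 mm above the bench), fixed to the bracket; hole 23.8 mm in diameter, 16 mm deep, vertical.
- lower_bush (a point): Centre of the top rim (66 mm above the bench) of the fixed bushing in the lower arm, right below the upper hole. It spans heights 44 to 66 mm; bore 14.4 mm, flaring to 20.4 mm over its top 5 mm.
- bushing_center (a point): Loose steel headed bushing, 50 mm tall, about 0.13 kg, standing shank down on the bench; point on its axis half-way up, z towards the head. Shank 22 mm diameter, 20 mm long, its lowest 5 mm tapering to 18 mm; head above it 30 mm diameter, 30 mm tall, its underside rests on the upper arm when home (point then 121 mm above the bench). Bore 15 mm, flaring to 22 mm over the top 6 mm.
- rack: Grey plastic rod rack, fixed, 60 x 170 x 40 mm high, origin under its centre, long along its y. Three vertical holes 13 mm wide and 30 mm deep, at y = -55, 0 and +55 mm, one rod standing in each (in any order), their lower ends 10 mm above the bench.
- rod_center (a point): The guide rod: the longest of the three steel rods, about 0.2 kg, standing upright in the rack. 183 mm long in all: shaft 12 mm in diameter and 145 mm long, above it a head 18 mm in diameter and 38 mm long. The point is on its axis half-way along (91.5 mm above its lower end), z along its axis towards the head.
- rod_foot (a point): The lower end (nose tip) of the guide rod, on its axis, z towards the head. The nose tapers over 6 mm to 8 mm in diameter.
- spare_a_center (a point): Short rod in the rack, 94 mm long (shaft 12 x 60 mm, head 18 x 34 mm); the point is half-way along. Not to be used.
- spare_b_center (a point): Medium rod in the rack, 119 mm long (shaft 12 x 85 mm, head 18 x 34 mm); the point is half-way along. Not to be used.
- spacer: Loose steel spacer ring lying flat, 34 mm outside, 22 mm inside, 10 mm high, origin under its centre. Not to be used.
- carrier: Loose square aluminium module carrier with a populated board, 75 x 75 x 14 mm, lying flat, origin under its centre. Not to be used.
- tweezers: Loose steel tweezers lying flat along their x, 120 mm long, 8 mm high, origin at the middle. Not to be used.
- screwdriver: Loose screwdriver lying along its x, about 160 mm long. Not to be used.
- vial: Small closed amber jar, 36 mm in diameter, 70 mm tall, standing, origin under its centre. Not to be used.

How it is judged (in metres and radians):
On the way, in this order (a step that is already met when the one before it is completed fails the run):
1. the headed bushing sits fully home in the upper arm, let go (horizontal distance between bushing_center and bracket below 0.004 m and z of bushing_center in the frame of bracket between 0.118 and 0.1235 m and angle between bushing_center's own z axis and vertical below 0.06 rad and contact force between the fingers and bushing below 0.2 N), for 0.2 s.
2. the guide rod's nose has come out below the upper bushing (horizontal distance between bushing_center and bracket below 0.004 m and z of bushing_center in the frame of bracket between 0.118 and 0.1235 m and angle between bushing_center's own z axis and vertical below 0.06 rad and z of rod_foot in the frame of bracket below 0.094 m and horizontal distance between rod_foot and bracket below 0.008 m and angle between rod_foot's own z axis and vertical below 0.1 rad), for 0.1 s.
At the end, for the whole second after the job is handed in: Bushing home in the upper arm (axis within 4 mm, height within 2.5 mm, upright within 0.06 rad); rod gripped (over 1 N), still, upright within 0.06 rad, within 5 mm of the axis, its nose at least 3 mm below the lower bushing and 3 mm above the base plate (horizontal distance between bushing_center and bracket below 0.004 m and z of bushing_center in the frame of bracket between 0.118 and 0.1235 m and angle between each of bushing_center, rod_foot's own z axis and vertical below 0.06 rad and z of rod_foot in the frame of bracket between 0.015 and 0.041 m and horizontal distance between rod_foot and bracket below 0.005 m and contact force between the fingers and rod above 1 N and linear speed of rod below 0.02 m/s); the arm keeps its last pose, push and grip.
It fails at once if one of the two shorter rods moved more than 30 mm (distance of any of spare_a_center, spare_b_center from where it was at the start of the episode above 0.03 m).
It fails at once if another thing on the bench moved more than 30 mm (distance of any of spacer, carrier, tweezers, screwdriver, vial from where it was at the start of the episode above 0.03 m).
It also fails if it takes over 61 s, if anything falls off the work surface, if the arm or the gripper's body presses on something with over 40 N, if the wrist force passes 120 N, or if a joint passes its speed limit or range.

### The arm

A 7-joint arm with a two-finger parallel gripper is mounted at the origin on the work surface. World frame = base frame: x ahead of the robot, y to its left, z up, the work surface at z = 0. Lengths are in mm, angles in rad, forces in N, time in s.
With the tool pointing down it reaches from about 425 to 950 mm from the base axis. Payload 16.7 kg.
Tool frame: the origin (TCP) lies at the very end of the fingers, on their centre line; the grasp point (between the pads) lies 19 mm behind it; z points along the fingers, y is the direction in which the jaws open and shut (so a half turn about z gives the same grasp; the last joint's range is limited). The gripper opens to 94 mm and grips with 3 to 60 N. Pads are 16 mm wide; open, the fingers measure 119 mm over their backs; the gripper's body (75 mm by 177 mm) begins 78 mm behind the grasp point.
Start: joints at [1.081, 0.426, 0.074, 1.606, -0.034, 1.111, -0.067], TCP at [225.581, -636.151, 205.467] pointing down, gripper open.
Joint ranges: [-2.85, 2.85], [-0.5, 2.14], [-1.23, 1.37], [0.21, 2.46], [-1.02, 4.16], [0.16, 2.05], [-2.73, 2.73]. Speed limits (rad/s): [1.89, 1.89, 2.39, 2.39, 3.01, 3.01, 3.01].

### API

Orientations are given as a rotation vector (axis times angle).
In Python, from workcell import bot gives the robot as it stands.
- The arm moves only by the tool apply_moves, never from a script. Its argument "commands" is a list that holds one entry, the list of rows, each a list of 7 numbers: the shift along the tool's x, y, z in mm, then the turn, a rotation vector about the tool's x, y, z in rad, then the finger opening in mm, from 0 to 94. In form: [[[tx, ty, tz, wx, wy, wz, gripper], ...]]. A call has 1 to 10 rows; each row shifts and turns the commanded pose from where the row before left it, along the tool's axes as they then stand; what a row does not reach is not made up. A row lasts 1/10 s, in which the tool goes at most 50 mm and 8.59 degrees, less where a joint would pass 70% of its speed; a pose out of reach is approached as far as the arm can. A call with a gripper value outside its range is refused whole. The fingers move at their own pace and stop on an object; "grip_force" is the grip in N (left out, the last holds). Time passes only in rows, so rows that do not move let the fingers close. It gives the time, the measured TCP pose, the force and the opening at its end, in the units of the state.
- bot.state(): the state, without advancing time (a new reading comes with each control period).
- bot.grab_frame(name): name is "scene" or "side" or "wrist"; returns a dict with "pixels" (400x640x3 uint8, blue, green, red), "fx", "fy", "cx", "cy" (pixels), "R" (3x3) and "t" (3): a world point X has camera coordinates R X + t. Camera axes: x right, y down, z forward; pixel columns grow to the right and rows downward; lengths in mm; the calibration is good to about 2 mm. A picture is of the moment at which its call begins. There is no depth.
- bot.close_job(): hands the job in, once; it reports no verdict.
The state is a dict: "time_s": time; "joint_pos": joint angles; "qd": joint speeds; "joint_efforts": joint torques, N m; "tool_pos": TCP position; "eef_rot": TCP orientation; "ft_force": force on the tool from outside, world axes, zero at the start; "torque": the same for the moment, N m; "gripper_width": finger opening in mm.
Only numpy, scipy, OpenCV 4.12 (cv2) and the standard library are available. Lean on these libraries where they do the work, as an engineer would, in place of code of your own. Each camera call takes 0.05 s, during which the arm holds its last target. There are 200 camera calls.

## Working session

There is one attempt and no reset: what is moved stays moved. The work goes in short steps, Python scripts to look and compute and a tool call to move; the robot and the scene stay as the last step left them, time stands still between calls to the robot, and variables do not carry over. Pictures are saved under pics/ and viewed, about 8 in all and at most 12, crops included, and the job is handed in when it is done.

Besides the shell and the picture viewer there is one more tool, called after "Emit:" as a command line: name --argument value ..., lists and objects as JSON in quotes. apply_moves: Moves the arm, as the interface text tells. Its arguments: {"type":"object","properties":{"commands":{"type":"array","items":{"type":"array","items":{"type":"array","items":{"type":"number"}}}},"grip_force":{"type":"number"}},"required":["commands"]}

```bash
mkdir -p pics; cat > h.py <<'E'
import numpy as np, cv2, json, sys
from workcell import bot
def snap(name,f):
    d=bot.grab_frame(name); im=np.array(d["pixels"]); cv2.imwrite(f"pics/{f}.png",im)
    c={k:np.array(d[k]).tolist() for k in("fx","fy","cx","cy","R","t")}
    json.dump(c,open(f"pics/{f}.json","w")); return im,c
def cam(f): return json.load(open(f"pics/{f}.json"))
def onz(c,u,v,z):
    R=np.array(c["R"]);t=np.array(c["t"]); o=-R.T@t
    d=R.T@np.array([(u-c["cx"])/c["fx"],(v-c["cy"])/c["fy"],1]); return o+d*(z-o[2])/d[2]
def proj(c,X):
    p=np.array(c["R"])@np.array(X,float)+np.array(c["t"]); return np.array([c["fx"]*p[0]/p[2]+c["cx"],c["fy"]*p[1]/p[2]+c["cy"]])
E
python3 - <<'E'
from h import *
for n in("scene","side"):
    im,c=snap(n,n+"0"); o=-np.array(c["R"]).T@np.array(c["t"]); print(n,o,c["fx"],np.array(c["R"])[2])
print(bot.state())
E
```

```text
scene [1144.56050763 -368.18946179  727.62883044] 457.3122117605708 [-0.60287583  0.42031765 -0.67813996]
side [ 324.07440399 -650.49043595  922.41520365] 417.42700583029944 [ 0.21593988  0.62377507 -0.75118216]
{'time_s': 0.1, 'joint_pos': array([ 1.08052865,  0.42663914,  0.0738768 ,  1.60654357, -0.03408039,
        1.11080703, -0.0671097 ]), 'qd': array([-0.00032153, -0.00295391, -0.00134275, -0.00053466,  0.00044795,
       -0.00096747,  0.00182295]), 'joint_efforts': array([ 8.05317453e-03, -9.37468386e+01,  3.67714383e+00, -4.55035973e+01,
       -4.85571893e-02,  1.69192225e-02,  2.52758255e-04]), 'tool_pos': array([ 225.4122228 , -635.82768053,  204.86633432]), 'eef_rot': array([-3.09503346e+00, -5.32420180e-01,  4.63669668e-04]), 'ft_force': array([-1.17360944,  0.10954868,  0.68324286]), 'torque': array([ 0.01671809,  0.00965545, -0.00469505]), 'gripper_width': 94.20575882971357}
```

View pics/scene0.png

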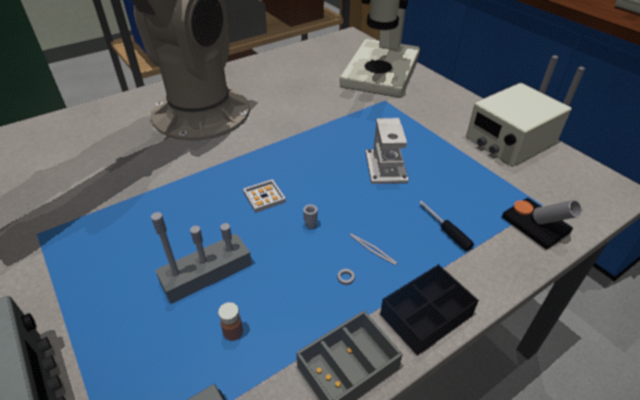

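View pics/side0.png

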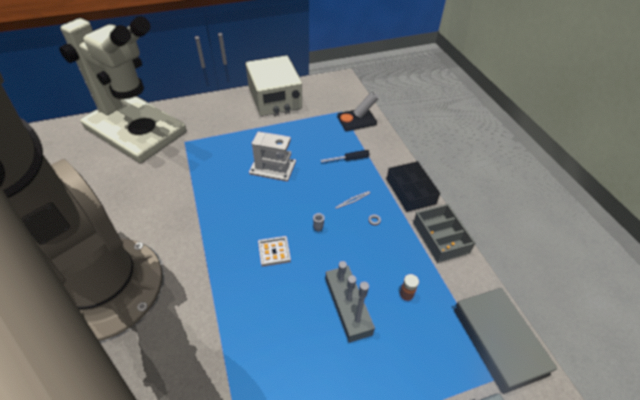

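The scene view shows the rack at about (205,265) with the long rod at its left end (158,217), the bushing at (310,215) and the bracket at (388,150). In the side view the bushing is at (318,222), the bracket at (272,155) and the long rod's head at (363,290). Next I'll enlarge crops of these.

```bash
python3 - <<'E'
from h import *
a=cv2.imread("pics/scene0.png"); b=cv2.imread("pics/side0.png")
def cr(i,x,y,w,h,s): return cv2.resize(i[y:y+h,x:x+w],(w*s,h*s),interpolation=cv2.INTER_CUBIC)
# scene bracket+bushing x290..415 y110..235 ; side x240..340,y125..
A=cr(a,360,110,66,80,4);B=cr(a,290,190,66,50,4)
C=cr(b,240,125,66,80,4);D=cr(b,290,200,66,50,4)
E1=cr(a,140,205,66,80,4)
F=cr(b,330,255,66,50,4)
cv2.imwrite("pics/crop1.png",np.vstack([np.hstack([A,C,E1]),np.hstack([B,D,F])]))
E
```

```text
(no output)
```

View pics/crop1.png

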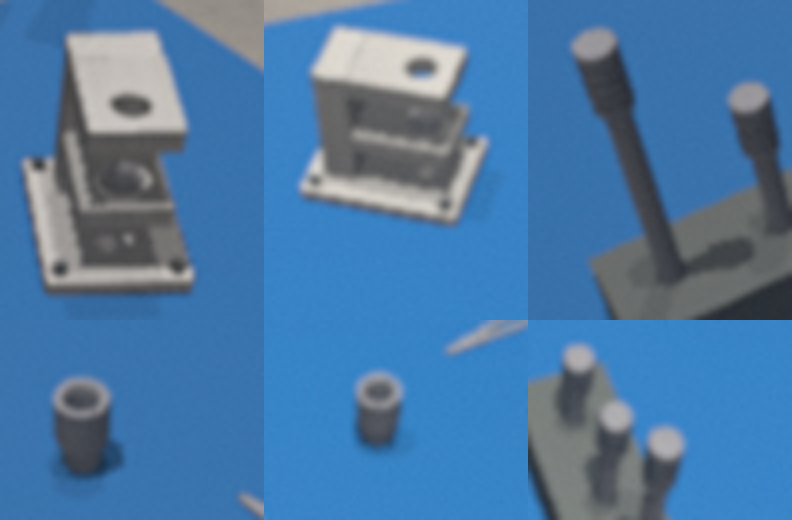

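```bash
python3 - <<'E'
from h import *
a=cam("scene0");b=cam("side0")
for n,z,p,q in [("hole",116,(392.7,136.2),(279.2,142)),("bush",50,(310.4,209.4),(318.4,217.4)),("rod",193,(157,216.2),(364.4,285.6)),("mid",129,(195.4,229),(352,279.2)),("short",104,None,(342.7,264.5))]:
    print(n,onz(a,*p,z)[:2].round(1) if p else "",onz(b,*q,z)[:2].round(1))
for p in [(68,36),(157,33),(187,130),(92,135)]: print(onz(a,p[0]/4+360,p[1]/4+110,116)[:2].round(0))
for p in [(71,28),(203,46),(182,98),(50,78)]: print(onz(b,p[0]/4+240,p[1]/4+125,116)[:2].round(0))
print(b["fx"],[ (lambda p:np.linalg.norm(p))(np.array(a["R"])@[0,0,0]+a["t"])])
E
```

```text
hole [526.5 264.5] [522. 258.]
bush [563.4  11.1] [559.6   6.8]
rod [ 556.9 -285.8] [ 552.8 -291.3]
mid [ 556.6 -230.7] [ 553.3 -237.1]
short  [ 554.3 -181.8]
[451. 281.]
[479. 327.]
[563. 274.]
[536. 227.]
[473. 321.]
[561. 272.]
[531. 221.]
[446. 271.]
417.42700583029944 [np.float64(1405.3561649237897)]
```

Emit:
apply_moves --commands '[[[0,0,-40,0,0,0.12,94],[0,0,-40,0,0,0.11,94],[0,0,-15,0,0,0.11,94],[22,-43,0,0,0,0,94],[22,-43,0,0,0,0,94],[22,-43,0,0,0,0,94],[22,-43,0,0,0,0,94],[22,-43,0,0,0,0,94],[22,-43,0,0,0,0,94],[22,-43,0,0,0,0,94]]]'

```text
time_s: 1.1
tool_pos: [379.7, -333.1, 300.4]
eef_rot: [3.142, 0.001, -0.0]
ft_force: [1.6, 0.1, -0.1]
gripper_width: 94.0
```

Emit:
apply_moves --commands '[[[22,-43,0,0,0,0,94],[22,-43,0,0,0,0,94],[22,-43,0,0,0,0,94],[22,-43,0,0,0,0,94],[22,-43,0,0,0,0,94],[22,-43,0,0,0,0,94],[22,-43,0,0,0,0,94],[22,-43,0,0,0,0,94],[0,0,0,0,0,0,94],[0,0,0,0,0,0,94]]]'

```text
time_s: 2.1
tool_pos: [555.1, 10.0, 299.9]
eef_rot: [-3.141, -0.005, 0.002]
ft_force: [0.1, -0.3, 0.1]
gripper_width: 94.1
```

```bash
python3 - <<'E'
from h import *
im,c=snap("wrist","w1"); R=np.array(c["R"]);print(-R.T@np.array(c["t"]),R[0],R[2],proj(c,[561,9,50]))
s=bot.state();print(s["time_s"],s["tool_pos"],s["eef_rot"],s["ft_force"])
E
```

```text
[621.06033037   8.97041534 478.78884347] [ 3.05989060e-03 -9.99995318e-01  3.92543894e-05] [-2.28603801e-01 -7.37720980e-04 -9.73519264e-01] [323.66089989 174.87891606]
2.15 [554.79423851   8.70467974 300.04520503] [ 3.14135348e+00  1.40820302e-03 -1.54654155e-03] [ 0.13529798 -0.45161793 -0.0495553 ]
```

View pics/w1.png

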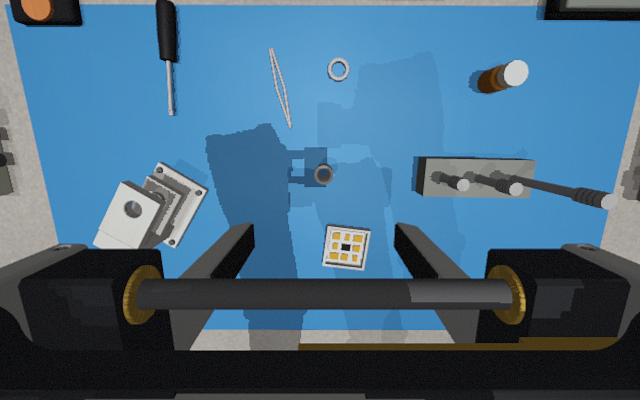

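The wrist view shows the bushing at (323,174), the hole at (133,209), and the long rod's head at about (608,201).

```bash
python3 - <<'E'
from h import *
c=cam("w1");a=cv2.imread("pics/w1.png")
for n,z,p in [("bush",50,(323.3,174.3)),("hole",116,(133,209)),("rod",193,(608,201))]: print(n,onz(c,*p,z).round(1))
def cr(x,y,s=8,w=50): return cv2.resize(a[y:y+w,x:x+w],(w*s,w*s),interpolation=cv2.INTER_CUBIC)
cv2.imwrite("pics/crop2.png",np.hstack([cr(298,150),cr(108,185)]))
E
```

```text
bush [561.9   9.6  50. ]
hole [523.8 262.6 116. ]
rod [ 554.6 -287.2  193. ]
```

View pics/crop2.png

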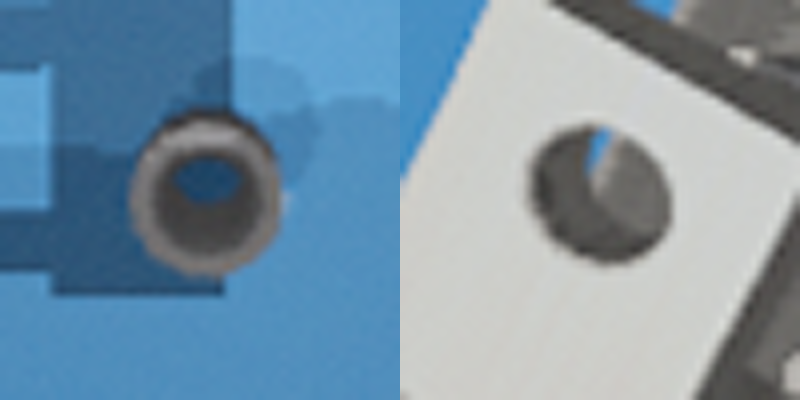

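Emit:
apply_moves --commands '[[[6,-1,40,0,0,0,94],[0,0,45,0,0,0,94],[0,0,45,0,0,0,80],[0,0,45,0,0,0,70],[0,0,40,0,0,0,60],[0,0,30,0,0,0,60],[0,0,20,0,0,0,60],[0,0,11,0,0,0,60],[0,0,0,0,0,0,60],[0,0,0,0,0,0,60]]]'

```text
time_s: 3.15
tool_pos: [561.6, 9.5, 25.4]
eef_rot: [3.141, -0.0, 0.001]
ft_force: [0.4, 1.3, -0.1]
gripper_width: 60.2
```

Emit:
apply_moves --commands '[[[0,0,0,0,0,0,20],[0,0,0,0,0,0,20],[0,0,0,0,0,0,20],[0,0,0,0,0,0,20],[0,0,0,0,0,0,20],[0,0,0,0,0,0,20],[0,0,0,0,0,0,20]]]' --grip_force 25

```text
time_s: 3.85
tool_pos: [561.3, 10.1, 24.7]
eef_rot: [-3.142, -0.001, -0.001]
ft_force: [-0.3, -1.3, 5.5]
gripper_width: 29.5
```

Emit:
apply_moves --commands '[[[0,0,-15,0,0,0,20],[0,0,-30,0,0,0,20],[0,0,-40,0,0,0,20],[0,0,-40,0,0,0,20],[-5,-30,-15,0,0,0,20],[-6,-43,0,0,0,0,20],[-6,-43,0,0,0,0,20],[-6,-43,0,0,0,0,20],[-6,-43,0,0,0,0,20],[-6,-30,0,0,0,0,20]]]'

```text
time_s: 4.85
tool_pos: [524.8, 245.2, 165.5]
eef_rot: [-3.141, -0.005, -0.0]
ft_force: [0.4, -0.8, -0.7]
gripper_width: 29.0
```

Emit:
apply_moves --commands '[[[-2,-21,0,0,0,0,20],[0,0,0,0,0,0,20],[0,0,0,0,0,0,20],[0,0,0,0,0,0,20]]]'

```text
time_s: 5.25
tool_pos: [524.1, 261.9, 164.8]
eef_rot: [3.141, -0.001, 0.0]
ft_force: [0.0, 0.1, -1.7]
gripper_width: 29.2
```

```bash
python3 - <<'E'
from h import *
im,c=snap("wrist","w2"); s=bot.state();print(s["time_s"],s["tool_pos"],s["eef_rot"],s["ft_force"],s["gripper_width"])
x,y,z=s["tool_pos"]; print(proj(c,[x,y,z]),proj(c,[x,y,z+25]),proj(c,[x,y,z-25]))
print(proj(c,[524,263,116]))
im2,c2=snap("scene","s2"); im3,c3=snap("side","d2")
def cr(i,x,y,w,h,s): return cv2.resize(i[y:y+h,x:x+w],(w*s,h*s),interpolation=cv2.INTER_CUBIC)
cv2.imwrite("pics/crop3.png",np.vstack([np.hstack([cr(im2,355,70,66,66,6),cr(im3,240,75,66,66,6)]),cr(im,221,130,198,50,4)]))
E
```

```text
5.3 [524.22471173 261.77664982 164.72129522] [ 3.14113708e+00 -1.28916422e-03  1.29419985e-04] [ 0.62532599 -0.07852331 -1.4012968 ] 28.97429546471264
[322.03508653 235.43660773] [321.80680015 250.27586141] [322.21134326 223.97942641]
[320.88857741 215.54518713]
```

View pics/crop3.png

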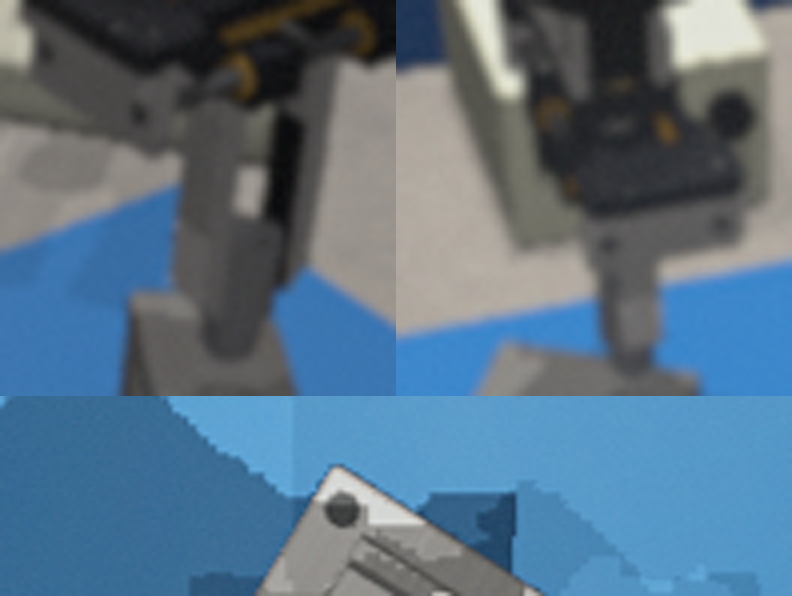

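The bushing is held and hangs above the arm. My wrist crop sat too high and missed the bushing, so I'll re-crop the same frame lower down.

```bash
python3 - <<'E'
from h import *
a=cv2.imread("pics/w2.png")
cv2.imwrite("pics/crop4.png",cv2.resize(a[165:285,245:395],(750,600),interpolation=cv2.INTER_CUBIC))
E
```

```text
(no output)
```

View pics/crop4.png

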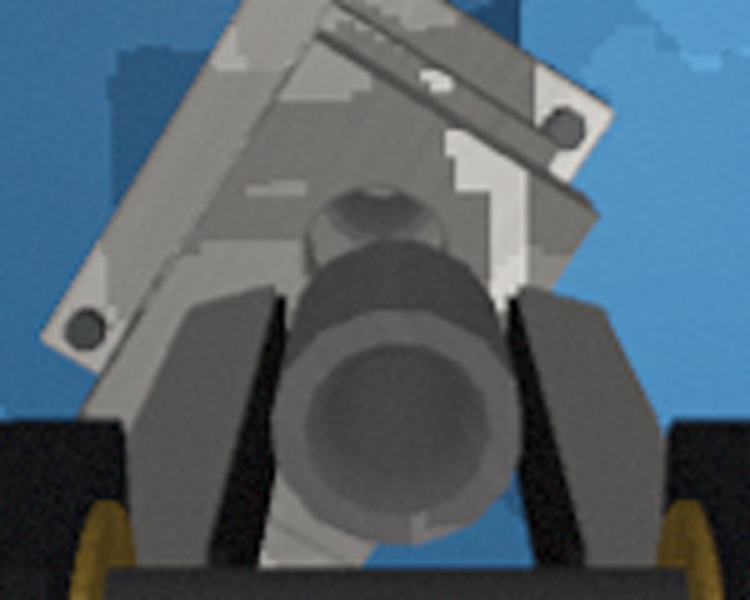

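```bash
python3 - <<'E'
from h import *
c=cam("w2")
print("hole",onz(c,319.8,215.8,116),"bush top",onz(c,324,249.8,190))
print(-np.array(c["R"]).T@c["t"])
for X in ([524.2,261.8,140],[524.2,261.8,190]): print(proj(c,X))
E
```

```text
hole [523.77797794 263.9148589  116.        ] bush top [524.6402256  260.49410495 190.        ]
[589.9457731  260.70714464 343.75561832]
[322.1787923 224.1239461]
[321.76397193 250.50555513]
```

Emit:
apply_moves --commands '[[[-0.5,-2.5,5,0,0,0,20],[0,0,8,0,0,0,20],[0,0,5,0,0,0,20],[0,0,2,0,0,0,20],[0,0,0,0,0,0,20],[0,0,0,0,0,0,20]]]'

```text
time_s: 6.0
tool_pos: [523.5, 265.6, 144.5]
eef_rot: [-3.142, -0.001, 0.0]
ft_force: [-0.0, -0.2, -0.6]
gripper_width: 29.0
```

```bash
python3 - <<'E'
from h import *
im,c=snap("wrist","w3"); s=bot.state();print(s["time_s"],s["tool_pos"],s["ft_force"])
cv2.imwrite("pics/crop5.png",cv2.resize(im[165:285,245:395],(750,600),interpolation=cv2.INTER_CUBIC))
E
```

```text
6.05 [523.52604765 265.66866477 144.69979341] [ 0.36968758 -0.39401152 -1.42892676]
```

View pics/crop5.png

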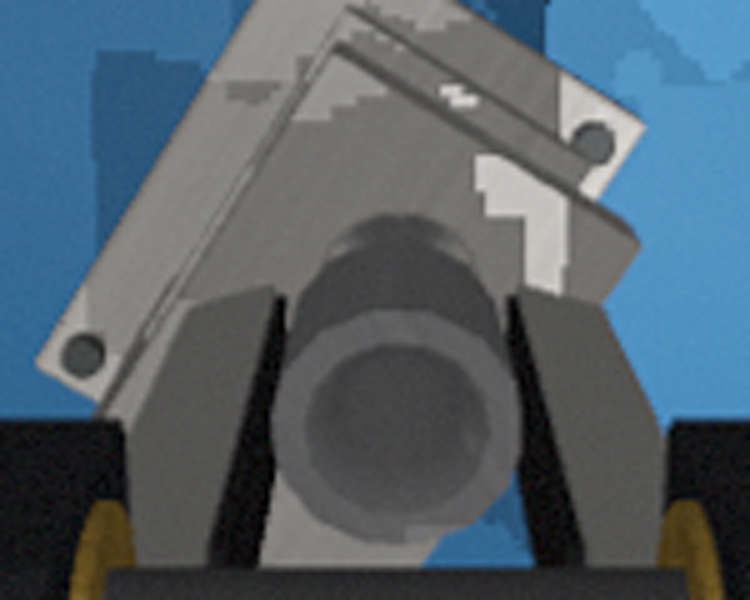

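```bash
python3 - <<'E'
from h import *
c=cam("w3")
print("hole",onz(c,324.8,221.8,116),"bush top",onz(c,324,249.8,170))
E
```

```text
hole [524.15261511 263.60634465 116.        ] bush top [524.03886159 264.26633627 170.        ]
```

Emit:
apply_moves --commands '[[[0,0.5,2,0,0,0,20],[0,0,3,0,0,0,20],[0,0,3,0,0,0,20],[0,0,2,0,0,0,20],[0,0,0,0,0,0,20],[0,0,0,0,0,0,20]]]'

```text
time_s: 6.65
tool_pos: [523.4, 265.1, 134.5]
eef_rot: [-3.142, -0.001, 0.0]
ft_force: [0.4, 0.3, -0.8]
gripper_width: 29.0
```

Emit:
apply_moves --commands '[[[0,0,3,0,0,0,20],[0,0,3,0,0,0,20],[0,0,3,0,0,0,20],[0,0,2,0,0,0,20],[0,0,1.5,0,0,0,20],[0,0,0.5,0,0,0,20],[0,0,0,0,0,0,20],[0,0,0,0,0,0,20]]]'

```text
time_s: 7.45
tool_pos: [523.5, 265.1, 121.6]
eef_rot: [-3.141, -0.001, -0.0]
ft_force: [0.3, 0.9, -1.1]
gripper_width: 28.8
```

Emit:
apply_moves --commands '[[[0,0,0.5,0,0,0,20],[0,0,0.5,0,0,0,20],[0,0,0.5,0,0,0,20],[0,0,0,0,0,0,20]]]'

```text
time_s: 7.85
tool_pos: [523.6, 265.2, 120.8]
eef_rot: [-3.142, -0.001, -0.001]
ft_force: [-3.2, -2.2, 9.4]
gripper_width: 29.0
```

Emit:
apply_moves --commands '[[[0,0,0,0,0,0,60],[0,0,0,0,0,0,60],[0,0,0,0,0,0,60],[0,0,-10,0,0,0,80],[0,0,-30,0,0,0,94],[0,0,-40,0,0,0,94],[0,0,-40,0,0,0,94],[0,0,-40,0,0,0,94],[0,0,-20,0,0,0,94],[0,0,0,0,0,0,94]]]'

```text
time_s: 8.85
tool_pos: [524.4, 265.9, 304.0]
eef_rot: [-3.139, -0.001, -0.008]
ft_force: [-0.3, 0.3, -0.2]
gripper_width: 94.0
```

```bash
python3 - <<'E'
from h import *
im,c=snap("wrist","w4"); s=bot.state();print(s["time_s"],s["tool_pos"],s["eef_rot"],s["ft_force"],s["joint_pos"])
p=proj(c,[523.5,264,146]);q=proj(c,[523.5,264,116]);print(p,q)
x,y=int(p[0])-40,int(p[1])-40
cv2.imwrite("pics/crop6.png",cv2.resize(im[y:y+80,x:x+80],(560,560),interpolation=cv2.INTER_CUBIC));print(x,y)
E
```

```text
8.9 [523.79097038 265.42909236 301.87486658] [-3.14037286e+00 -1.21187912e-03 -4.04848243e-03] [ 0.20282815  0.70634148 -1.17199411] [-0.16850632  0.24637832 -0.49515468  1.66466223  0.12270451  1.25856209
 -2.2585129 ]
[324.62846825 191.72513643] [324.61278651 187.37780052]
284 151
```

View pics/crop6.png

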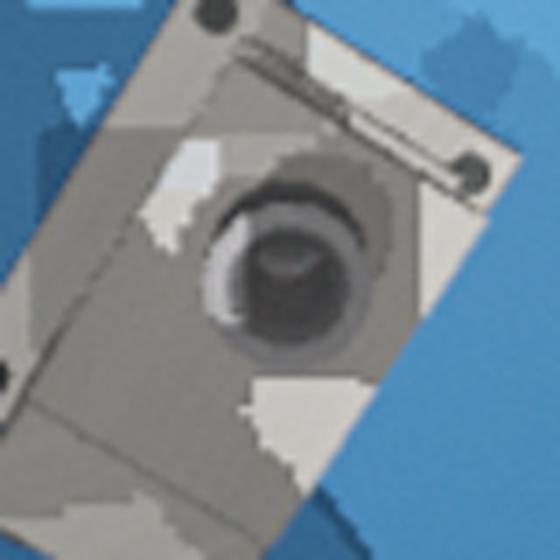

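Emit:
apply_moves --commands '[[[2,25,0,0,0,0,94],[2,40,0,0,0,0,94],[2,40,0,0,0,0,94],[2,40,0,0,0,0,94],[2,40,0,0,0,0,94],[2,40,0,0,0,0,94],[2,40,0,0,0,0,94],[2,40,0,0,0,0,94],[2,40,0,0,0,0,94],[2,40,0,0,0,0,94]]]'

```text
time_s: 9.9
tool_pos: [543.0, -121.5, 299.1]
eef_rot: [-3.141, -0.001, 0.002]
ft_force: [-0.3, -0.5, -0.5]
gripper_width: 94.2
```

Emit:
apply_moves --commands '[[[2,40,0,0,0,0,94],[2,40,0,0,0,0,94],[3,40,0,0,0,0,94],[4,35,0,0,0,0,94],[0,13,0,0,0,0,94],[0,0,0,0,0,0,94],[0,0,0,0,0,0,94],[0,0,0,0,0,0,94]]]'

```text
time_s: 10.7
tool_pos: [555.1, -286.0, 300.0]
eef_rot: [-3.141, -0.005, 0.0]
ft_force: [-0.7, 0.6, -0.2]
gripper_width: 94.2
```

```bash
python3 - <<'E'
from h import *
im,c=snap("wrist","w5"); s=bot.state();print(s["time_s"],s["tool_pos"],s["eef_rot"],s["ft_force"],s["joint_pos"])
p=proj(c,[555,-287.5,193]);print(p)
x,y=int(p[0])-60,int(p[1])-60
cv2.imwrite("pics/crop7.png",cv2.resize(im[y:y+120,x:x+120],(600,600),interpolation=cv2.INTER_CUBIC));print(x,y)
E
```

```text
10.75 [ 555.1285256  -286.16185955  300.11562356] [-3.14118450e+00 -4.51582515e-03 -3.30473907e-04] [-0.04412061 -0.31463091  0.10333512] [ 0.48864323  0.28261761 -0.14571007  1.59905427  0.04202585  1.26295737
 -1.23202247]
[324.09901569 199.91085628]
264 139
```

View pics/crop7.png

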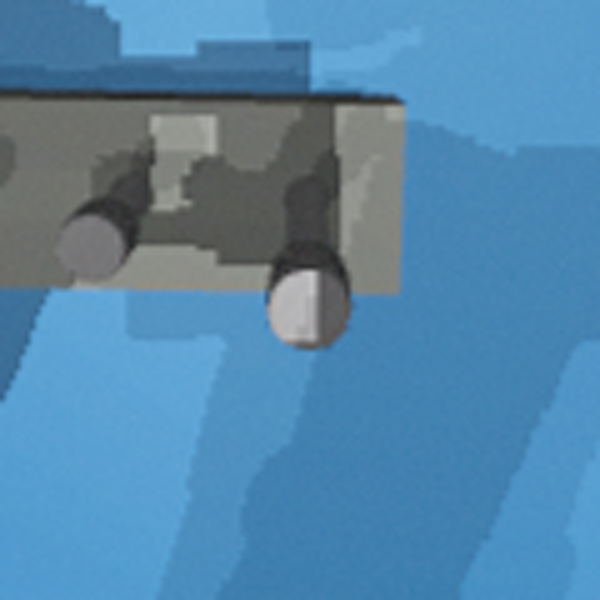

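Emit:
apply_moves --commands '[[[-0.5,2,20,0,0,0,70],[0,0,30,0,0,0,60],[0,0,35,0,0,0,50],[0,0,30,0,0,0,50],[0,0,20,0,0,0,50],[0,0,9,0,0,0,50],[0,0,0,0,0,0,40],[0,0,0,0,0,0,40]]]'

```text
time_s: 11.55
tool_pos: [555.0, -289.7, 157.2]
eef_rot: [3.141, 0.002, 0.002]
ft_force: [0.6, -0.0, 0.2]
gripper_width: 40.7
```

Emit:
apply_moves --commands '[[[0,0,0,0,0,0,25],[0,0,0,0,0,0,8],[0,0,0,0,0,0,8],[0,0,0,0,0,0,8],[0,0,0,0,0,0,8],[0,0,0,0,0,0,8],[0,0,0,0,0,0,8],[0,0,0,0,0,0,8]]]' --grip_force 40

```text
time_s: 12.35
tool_pos: [554.7, -289.6, 156.5]
eef_rot: [-3.141, -0.001, -0.001]
ft_force: [-0.5, 1.6, 6.1]
gripper_width: 17.3
```

Emit:
apply_moves --commands '[[[0,0,-5,0,0,0,8],[0,0,-15,0,0,0,8],[0,0,-25,0,0,0,8],[0,0,-30,0,0,0,8],[0,0,-30,0,0,0,8],[0,0,-30,0,0,0,8],[0,0,-20,0,0,0,8],[0,0,-10,0,0,0,8],[0,0,0,0,0,0,8]]]'

```text
time_s: 13.25
tool_pos: [554.6, -290.3, 322.6]
eef_rot: [3.141, 0.001, 0.003]
ft_force: [0.5, 0.0, -2.9]
gripper_width: 16.9
```

Emit:
apply_moves --commands '[[[-1,-15,0,0,0,0,8],[-2,-30,0,0,0,0,8],[-2,-35,0,0,0,0,8],[-2,-35,0,0,0,0,8],[-2,-35,0,0,0,0,8],[-2,-35,0,0,0,0,8],[-2,-35,0,0,0,0,8],[-2,-35,0,0,0,0,8],[-2,-35,0,0,0,0,8],[-2,-35,0,0,0,0,8]]]'

```text
time_s: 14.25
tool_pos: [533.8, 37.0, 319.8]
eef_rot: [3.141, 0.002, -0.003]
ft_force: [0.3, -0.4, -2.7]
gripper_width: 17.2
```

Emit:
apply_moves --commands '[[[-2,-35,0,0,0,0,8],[-2,-35,0,0,0,0,8],[-2,-35,0,0,0,0,8],[-2,-35,0,0,0,0,8],[-2,-35,0,0,0,0,8],[-2,-30,0,0,0,0,8],[0,-18,0,0,0,0,8],[0,-6,0,0,0,0,8],[0,0,0,0,0,0,8],[0,0,0,0,0,0,8]]]'

```text
time_s: 15.25
tool_pos: [522.9, 262.9, 320.5]
eef_rot: [3.141, -0.0, -0.001]
ft_force: [0.1, -0.4, -2.0]
gripper_width: 17.6
```

```bash
python3 - <<'E'
from h import *
s=bot.state();print(s["time_s"],s["tool_pos"],s["eef_rot"],s["ft_force"],s["gripper_width"])
im,c=snap("wrist","w6");im2,c2=snap("scene","s6"); im3,c3=snap("side","d6")
x,y,z=s["tool_pos"]
for k in(c,c2,c3): print([proj(k,[x,y,h]).round(1).tolist() for h in (z+37,z-146.5)],proj(k,[523.5,264.5,146]).round(1))
def cr(i,x,y,w,h,s): return cv2.resize(i[y:y+h,x:x+w],(w*s,h*s),interpolation=cv2.INTER_CUBIC)
cv2.imwrite("pics/crop8.png",np.hstack([cr(im2,365,70,50,100,5),cr(im3,255,70,50,100,5),cr(im,290,160,60,100,5)]))
E
```

```text
15.25 [522.86713908 262.91576305 320.521954  ] [ 3.14078981e+00 -1.64268627e-04 -9.34570584e-04] [ 0.14227404 -0.3948504  -2.03512383] 17.61709487261942
[[321.6, 259.3], [322.6, 192.2]] [321.4 187.4]
[[404.7, 33.4], [394.0, 114.1]] [393.3 124.6]
[[273.9, 66.7], [278.0, 125.2]] [278.6 132.5]
```

View pics/crop8.png

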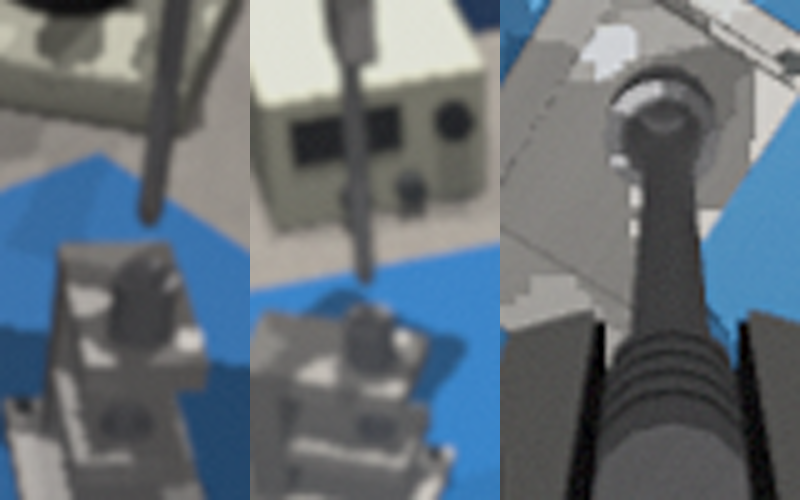

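The rod hangs upright above the bushing and the nose matches its prediction within a pixel in both views. It needs about +0.5 mm in x and +2.2 mm in y, then a descent with force checks.

Emit:
apply_moves --commands '[[[0.6,-2.2,5,0,0,0,8],[0,0,8,0,0,0,8],[0,0,8,0,0,0,8],[0,0,8,0,0,0,8],[0,0,7,0,0,0,8],[0,0,0,0,0,0,8],[0,0,0,0,0,0,8]]]'

```text
time_s: 16.1
tool_pos: [523.5, 266.3, 285.0]
eef_rot: [-3.142, -0.001, 0.0]
ft_force: [0.4, -0.4, -1.5]
gripper_width: 17.3
```

Emit:
apply_moves --commands '[[[0,0,4,0,0,0,8],[0,0,5,0,0,0,8],[0,0,5,0,0,0,8],[0,0,5,0,0,0,8],[0,0,0,0,0,0,8]]]'

```text
time_s: 16.6
tool_pos: [523.2, 266.1, 265.1]
eef_rot: [3.141, 0.001, -0.002]
ft_force: [0.4, -0.8, -2.2]
gripper_width: 17.3
```

Emit:
apply_moves --commands '[[[0.2,1,2,0,0,0,8],[0,0,5,0,0,0,8],[0,0,5,0,0,0,8],[0,0,5,0,0,0,8],[0,0,5,0,0,0,8],[0,0,5,0,0,0,8],[0,0,5,0,0,0,8],[0,0,0,0,0,0,8],[0,0,0,0,0,0,8]]]'

```text
time_s: 17.5
tool_pos: [523.7, 265.3, 234.0]
eef_rot: [-3.142, -0.001, 0.0]
ft_force: [0.0, 0.6, -2.6]
gripper_width: 17.5
```

Emit:
apply_moves --commands '[[[0,0,4,0,0,0,8],[0,0,5,0,0,0,8],[0,0,5,0,0,0,8],[0,0,5,0,0,0,8],[0,0,4,0,0,0,8],[0,0,2,0,0,0,8],[0,0,0,0,0,0,8]]]'

```text
time_s: 18.2
tool_pos: [523.6, 265.2, 208.7]
eef_rot: [3.141, 0.001, -0.001]
ft_force: [-0.2, -0.1, -2.2]
gripper_width: 16.9
```

Nose is at about 62, inside the flare with no contact force. I'll go on to nose ≈ 28, which is TCP ≈ 174.5.

Emit:
apply_moves --commands '[[[0,0,3,0,0,0,8],[0,0,4,0,0,0,8],[0,0,4,0,0,0,8],[0,0,4,0,0,0,8],[0,0,4,0,0,0,8],[0,0,0,0,0,0,8]]]'

```text
time_s: 18.8
tool_pos: [523.4, 265.1, 189.3]
eef_rot: [3.141, 0.001, -0.001]
ft_force: [0.2, 0.5, -1.8]
gripper_width: 17.5
```

Emit:
apply_moves --commands '[[[0,0,4,0,0,0,8],[0,0,4,0,0,0,8],[0,0,4,0,0,0,8],[0,0,3,0,0,0,8],[0,0,0,0,0,0,8],[0,0,0,0,0,0,8],[0,0,0,0,0,0,8]]]'

```text
time_s: 19.5
tool_pos: [523.8, 265.3, 175.2]
eef_rot: [-3.141, -0.001, -0.0]
ft_force: [0.1, -0.1, -1.3]
gripper_width: 16.9
```

```bash
python3 - <<'E'
from h import *
s=bot.state();print(s["time_s"],s["tool_pos"],s["eef_rot"],s["ft_force"],s["torque"],s["gripper_width"])
im2,c2=snap("scene","s7"); im3,c3=snap("side","d7")
x,y,z=s["tool_pos"]
for k in(c2,c3): print([proj(k,[x,y,h]).round(1).tolist() for h in (z-18,146,44,z-146.5)])
def cr(i,x,y,w,h,s): return cv2.resize(i[y:y+h,x:x+w],(w*s,h*s),interpolation=cv2.INTER_CUBIC)
cv2.imwrite("pics/crop9.png",np.hstack([cr(im2,360,90,60,95,6),cr(im3,248,90,60,95,6)]))
E
```

```text
19.5 [523.80059185 265.32541491 175.19460701] [-3.14144703e+00 -1.13870162e-03 -3.46624069e-04] [ 0.10613019 -0.10287092 -1.3127316 ] [-0.02251494  0.00869726  0.00078964] 16.90634120038147
[[394.2, 120.4], [393.7, 124.6], [388.9, 160.1], [388.3, 165.1]]
[[278.4, 129.3], [278.6, 132.3], [280.4, 158.3], [280.7, 162.0]]
```

View pics/crop9.png

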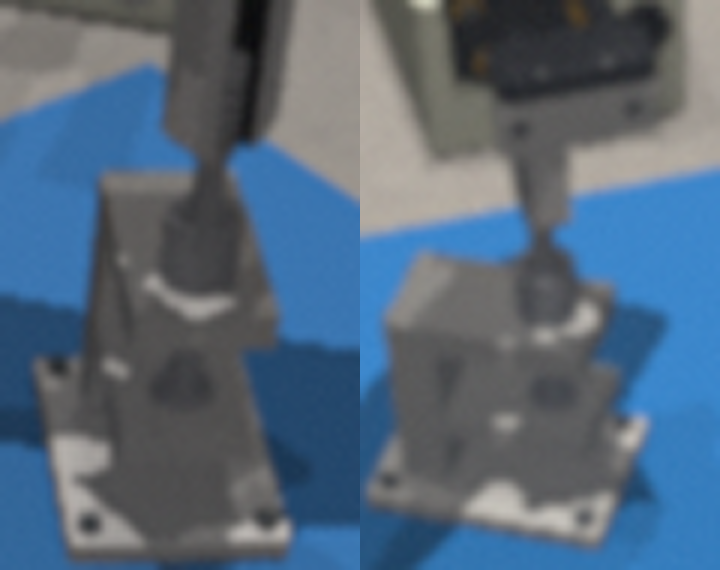

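The rod passes through both bushings and the upper bushing is seated. The wrist carries only about the rod's weight, so nothing is in contact. I'll hand in.

```bash
python3 -c "
from workcell import bot
print(bot.close_job()); s=bot.state(); print(s['time_s'],s['tool_pos'],s['gripper_width'])"
```

```text
the job is handed in; nothing more can be done
None
the job is handed in; nothing more can be done
```

I put the headed bushing home in the upper arm and let it go. Then I threaded the longest rod down through it and the lower bushing. I handed the job in at about 19.6 s of the 61 s, with the rod still gripped at 40 N.

**Last checks:**
- **Bushing:** It seated at the expected height with a light 9 N press. The close-up after release showed it about 1 mm from the hole axis, which is within the known camera bias.
- **Rod:** The tool was at (523.8, 265.3, 175.2) mm, pointing down to within about 0.001 rad. That puts the nose about 29 mm above the bench by calculation, against the allowed 15–41 mm.
- **Contact:** The vertical force was −1.3 N, roughly the rod's weight, and side forces were about 0.1 N, so nothing is rubbing or resting.
- **Other things:** I never touched the other rods or bench items, but I took no final picture of all of them.

**Disagreements and limits:**
- The wrist camera read about 1 mm off from the tool position sideways, and the scene and side cameras differed by about 4–6 mm. I relied on the tool position at contact instead.
- The nose itself is hidden by the bracket in the last pictures, so its height is inferred from the tool height.
- The hand-in gave no verdict, and no state could be read afterwards.

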